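# Line up a pottery recording stand and wedge its tray just off the turntable

## Task

Turn the pottery recording stand by its upright peg until the peg lines up with the fixed index post, with the tray still down. Then take the wooden wedge and push it thin end first, flat along the table, under the tray's overhanging lip until the tray just lifts off its turntable, the lip some 5 mm up, with the bowl staying in its place. Finish while still gripping the wedge under the lip, with the robot touching nothing else of the stand; leave the things lying around where they are.

Things in the scene. Friction and masses are not known exactly. Their poses are not given: they have to be found in the camera images.
- stand: The recording stand's fixed dark steel foot: a disc 130 mm across and 10 mm high, screwed down. Origin on the swivel axis at table height, z up. Its +x axis points to the index post; its -x axis is the way the tray's lip faces once the stand is lined up, so the wedge is then pushed along +x.
- index (a point): Pointed tip of the fixed index post (10 mm thick, 49 mm high), 162 mm from the swivel axis along the stand's +x.
- turntable (a joint): Swivel angle (rad) of the turntable with tray and peg about the stand's vertical axis, anticlockwise from above; 0 = peg in line with the index post. It turns stiffly (about 3 to 4 N at the peg) and stays where it is left. Limits +-1.3.
- peg (a point): Grip point on the upright steel peg of the turntable: on the peg's axis, 90 mm above the table, 125 mm from the swivel axis. The peg is 16 mm thick and round, its top 110 mm above the table; it stands clear from about 60 mm up. Its x axis points away from the swivel axis.
- tray (a joint): Tilt (rad) of the white tray; 0 = lying on the turntable, grows as the lip is raised. The hinge runs across the tray 60 mm behind the swivel axis (peg side), 22 mm above the table, 215 mm from the lip's front: 0.023 rad lifts the lip 5 mm. The tray falls back by its own weight (lip load about 3 to 5 N with the bowl).
- lip (a point): Middle of the tray's front edge at the height of its underside, 155 mm from the swivel axis opposite the peg. With the tray down it is 22 mm above the table. The tray is 130 mm wide and 10 mm thick, the edge a 10 mm round bar; the space under it is free for 90 mm inwards to the foot. Axes as the tray's: x points from the lip to the hinge.
- wedge_grip (a point): Centre of the loose wooden wedge's grip block (70 mm long, 26 mm wide, 52 mm high), 26 mm above its underside. The wedge is 150 mm long overall and 0.1 to 0.2 kg; x points along it from the grip to the thin tip, z up. The ramp is 30 mm wide, 4 mm high at the tip and rises evenly to 36 mm over 80 mm, where the grip block begins; the tip is 115 mm from this point, so a 22 mm high lip first meets the ramp 45 mm behind the tip and a 27 mm high one 57 mm behind it.
- wedge_tip (a point): Middle of the wedge's thin tip, on its underside; x points ahead of the wedge.
- wedge: The same loose wedge as a whole: origin on its underside, 40 mm ahead of the grip block's centre (75 mm behind the tip), x towards the tip, z up.
- bowl: Restored bowl, 128 mm across the rim and 64 mm high, white plaster below and brown fired clay above, standing loose at the middle of the tray, over the swivel axis; rim 99 mm above the table. Origin under its foot. It must stay in its place on the tray.
- block: Bystander: plain rectangular wooden block 110 x 30 x 36 mm without taper, not the wedge. Origin under its centre, x along it. Leave alone.
- brush: Bystander: brush lying by the stand. Leave alone.
- jar: Bystander: small closed jar, 44 mm across, 60 mm high. Leave alone.
- cup: Bystander: white cup, 66 mm across, 50 mm high. Leave alone.
- spatula: Bystander: spatula lying by the stand. Leave alone.
- pot: Bystander: small clay pot, 84 mm across, 60 mm high. Leave alone.
Not all that is in view belongs to the job. Leave any pink, turquoise or yellow look-alike of the wedge alone.

How it is judged:
By the outcome, as a careful person would: the job done as asked, in the order asked, and still so for the second after the job is handed in, while the arm keeps its last pose, push and grip.
It also fails if it takes over 58 s, if anything falls off the work surface, if the arm or the gripper's body presses on something with over 40 N, if the wrist force passes 120 N, or if a joint passes its speed limit or range.

## Robot

A 6-joint arm with a two-finger parallel gripper is mounted at the origin on the work surface. World frame = base frame: x ahead of the robot, y to its left, z up, the work surface at z = 0. Lengths are in m, angles in rad, forces in N, time in s.
With the tool pointing down it reaches from about 0.3 to 0.775 m from the base axis. Payload 14.6 kg.
Tool frame: the origin (TCP) lies on the front face of the gripper's body, between the roots of the fingers; the fingertips stand 97 mm ahead of it and the grasp point (between the pads) lies 78 mm ahead of it; z points along the fingers, x is the direction in which the jaws open and shut, and the axes are right-handed (so a half turn about z gives the same grasp; the last joint's range is limited). The gripper opens to 94 mm and grips with 3 to 60 N. Pads are 16 mm wide; open, the fingers measure 119 mm over their backs; the gripper's body (75 mm by 177 mm) begins 78 mm behind the grasp point.
Start: joints at [-1.278, 0.3, 1.521, -0, 1.321, -0.067], TCP at [0.194, -0.515, 0.303] pointing down, gripper open.
Joint ranges: [-3.03, 3.03], [-0.79, 2.21], [0.23, 2.52], [-1.04, 4.18], [0, 3.07], [-2.55, 2.55]. Speed limits (rad/s): [2.22, 2.22, 2.57, 3.14, 3.14, 3.14].

## Interface

Orientations are given as [roll, pitch, yaw] about the fixed x, y, z axes, in that order (R = Rz(yaw) Ry(pitch) Rx(roll)).
In Python, from station import sensors, camera, ctrl gives the robot as it stands.
- The arm moves only by the tool move_arm, never from a script. Its argument "rows" is text: rows parted by semicolons, each of 6 numbers parted by spaces: the shift along the tool's x, y, z in mm, then the turn, a rotation vector about the tool's x, y, z in rad. In form: x y z wx wy wz; .... A call has 1 to 20 rows; each row shifts and turns the pose as measured when the row begins, along the tool's axes as they then stand; what a row does not reach is not made up. A row lasts 1/8 s, in which the tool goes at most 62.5 mm and 10.7 degrees, less where a joint would pass 70% of its speed; a pose out of reach is approached as far as the arm can. A call with a gripper value outside its range is refused whole. "grip" is the opening, from -1 (shut) to 1 (fully open), set as the call begins (left out, the last holds). The fingers move at their own pace and stop on an object; "newtons" is the grip in N (left out, the last holds). Time passes only in rows, so rows that do not move let the fingers close. It gives the time, the measured TCP pose, the force and the opening at its end, in the units of the state.
- sensors.get_obs(): the state, without advancing time (a new reading comes with each control period).
- camera(name): name is "side" or "top" or "wrist"; returns a dict with "color" (384x512x3 uint8, blue, green, red), "z_map" (384x512 float32, m along the optical axis (not along the pixel's ray), 0 where there is no reading), "mtx" (3x3 intrinsics, pixels), "position" and "attitude" of the camera in the world; the wrist camera has in their place "hand_eye" (4x4, takes a point from camera to tool coordinates, whose origin is the TCP and whose axes are the tool frame's). Camera axes: x right, y down, z forward; pixel columns grow to the right and rows downward; lengths in m; the calibration is good to about 2 mm. A picture is of the moment at which its call begins: read the wrist's pose just before it.
- ctrl.hand_in(): hands the job in, once; it reports no verdict.
The state is a dict: "time_s": time; "qpos": joint angles; "joint_vel": joint speeds; "tau": joint torques, N m; "ee_pos": TCP position; "eef_rot": TCP orientation; "force": force on the tool from outside, world axes, zero at the start; "moment": the same for the moment, N m; "grip_width": finger opening in m.
Only numpy, scipy, OpenCV 4.12 (cv2) and the standard library are available. Lean on these libraries where they do the work, as an engineer would, in place of code of your own. Each camera call takes 0.05 s, during which the arm holds its last target.

## Working session

There is one attempt and no reset: what is moved stays moved. The work goes in short steps, Python scripts to look and compute and a tool call to move; the robot and the scene stay as the last step left them, time stands still between calls to the robot, and variables do not carry over. Pictures are saved under pics/ and viewed, and the job is handed in when it is done.

Besides the shell and the picture viewer there is one more tool, called as name(argument=value, ...), one argument or row to a line, values as JSON. move_arm: Moves the arm, as the interface text tells. Its arguments: {"type":"object","properties":{"rows":{"type":"string"},"grip":{"type":"number"},"newtons":{"type":"number"}},"required":["rows"]}

```bash
mkdir -p pics; ls; cat > h.py <<'E'
import numpy as np, cv2
from scipy.spatial.transform import Rotation as R
from station import sensors, camera, ctrl
def rot(a):
    a=np.array(a,float)
    if a.shape==(3,3): return a
    if a.shape==(4,): return R.from_quat(a).as_matrix()
    return R.from_euler('xyz',a).as_matrix()
def snap(n):
    o=sensors.get_obs(); c=camera(n)
    if 'hand_eye' in c:
        T=np.eye(4);T[:3,:3]=rot(o['eef_rot']);T[:3,3]=o['ee_pos'];T=T@np.array(c['hand_eye'])
    else:
        T=np.eye(4);T[:3,:3]=rot(c['attitude']);T[:3,3]=c['position']
    c['T']=T; return c
def cloud(c):
    z=c['z_map'];v,u=np.mgrid[:z.shape[0],:z.shape[1]]
    K=np.array(c['mtx']);P=np.stack([(u-K[0,2])/K[0,0]*z,(v-K[1,2])/K[1,1]*z,z],-1)
    W=P@c['T'][:3,:3].T+c['T'][:3,3];W[z==0]=np.nan;return W
def ray(c,u,v,h):
    K=np.array(c['mtx']);d=c['T'][:3,:3]@np.array([(u-K[0,2])/K[0,0],(v-K[1,2])/K[1,1],1]);p=c['T'][:3,3]
    return p+d*(h-p[2])/d[2]
E
python3 - <<'E'
from h import *
import pickle
print(sensors.get_obs())
for n in ['side','top','wrist']:
    c=snap(n);cv2.imwrite(f'pics/{n}0.png',c['color']);pickle.dump(c,open(f'{n}0.pkl','wb'))
    print(n,{k:v for k,v in c.items() if k not in('color','z_map')})
E
```

```text
pics
{'time_s': 0.0, 'qpos': array([-1.27763034e+00,  3.00463711e-01,  1.52157718e+00, -2.20808482e-05,
        1.32070865e+00, -6.65752190e-02]), 'joint_vel': array([ 0.000398  ,  0.00051913, -0.00072806,  0.0008217 ,  0.00118691,
        0.00176851]), 'tau': array([-1.22246729e-03, -5.31799150e+01, -3.52727330e+01,  7.07541802e-02,
        2.44479912e-02, -3.73739942e-05]), 'ee_pos': array([ 0.19358017, -0.51464528,  0.30209197]), 'eef_rot': array([-3.14153703e+00,  1.15575342e-03, -1.21104961e+00]), 'force': array([-0.29144514, -0.08723174, -0.33145622]), 'moment': array([ 0.0460932 , -0.07019587, -0.01395704]), 'grip_width': 0.0941971057111108}
side {'mtx': array([[346.8307265 ,   0.        , 259.00372959],
       [  0.        , 346.8307265 , 193.69532926],
       [  0.        ,   0.        ,   1.        ]]), 'position': array([0.29892742, 0.77105203, 0.82454832]), 'attitude': array([-2.31905521, -0.01657788, -2.80728143]), 'T': array([[-0.94450673, -0.23471635,  0.22981573,  0.29892742],
       [-0.32807352,  0.63871018, -0.69600077,  0.77105203],
       [ 0.01657712, -0.7327738
[... 809 characters left out ...]
  0.        , 314.52167419, 191.33225546],
       [  0.        ,   0.        ,   1.        ]]), 'hand_eye': array([[ 9.99999911e-01, -2.04214053e-04, -3.68591768e-04,
        -7.93772764e-04],
       [ 2.87863123e-04,  9.69866333e-01,  2.43637464e-01,
        -7.03773366e-02],
       [ 3.07730552e-04, -2.43637548e-01,  9.69866305e-01,
        -8.16404899e-02],
       [ 0.00000000e+00,  0.00000000e+00,  0.00000000e+00,
         1.00000000e+00]]), 'T': array([[ 0.35181821, -0.90775935, -0.22846641,  0.25921766],
       [-0.93606741, -0.34152299, -0.08449765, -0.48921761],
       [-0.001323  ,  0.24358777, -0.96987796,  0.38379847],
       [ 0.        ,  0.        ,  0.        ,  1.        ]])}
```

View pics/top0.png

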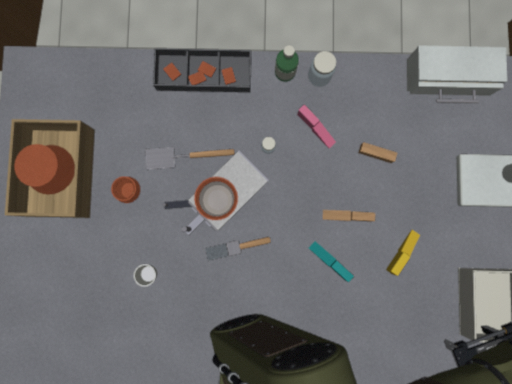

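View pics/side0.png

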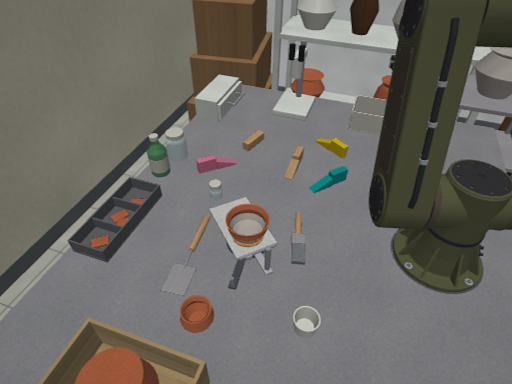

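```bash
python3 - <<'E'
from h import *
import pickle
c=pickle.load(open('top0.pkl','rb'));W=cloud(c)
a=cv2.resize(c['color'][130:270,140:300],None,fx=5,fy=5,interpolation=cv2.INTER_CUBIC)[:600,:800]
b=cv2.resize(c['color'][130:240,310:420],None,fx=5,fy=5,interpolation=cv2.INTER_CUBIC)
cv2.imwrite('pics/ca.png',a);cv2.imwrite('pics/cb.png',b)
s=pickle.load(open('side0.pkl','rb'))
d=cv2.resize(s['color'][185:305,180:310],None,fx=5,fy=5,interpolation=cv2.INTER_CUBIC);cv2.imwrite('pics/cs.png',d)
for u,v in[(348,216),(330,215),(345,215),(355,216),(370,217),(378,152),(366,148),(390,157),(217,198),(178,205),(168,205),(188,205),(195,224),(188,230),(200,218)]: print(u,v,W[v,u].round(3))
E
```

```text
348 216 [ 0.499 -0.255  0.032]
330 215 [ 0.502 -0.204  0.012]
345 215 [ 0.502 -0.247  0.029]
355 216 [ 0.499 -0.272  0.051]
370 217 [ 0.497 -0.317  0.05 ]
378 152 [ 0.698 -0.347  0.033]
366 148 [ 0.708 -0.309  0.039]
390 157 [ 0.682 -0.383  0.036]
217 198 [0.545 0.143 0.044]
178 205 [0.524 0.266 0.009]
168 205 [0.523 0.296 0.013]
188 205 [0.524 0.235 0.011]
195 224 [0.466 0.21  0.02 ]
188 230 [0.447 0.222 0.077]
200 218 [0.485 0.196 0.017]
```

View pics/ca.png

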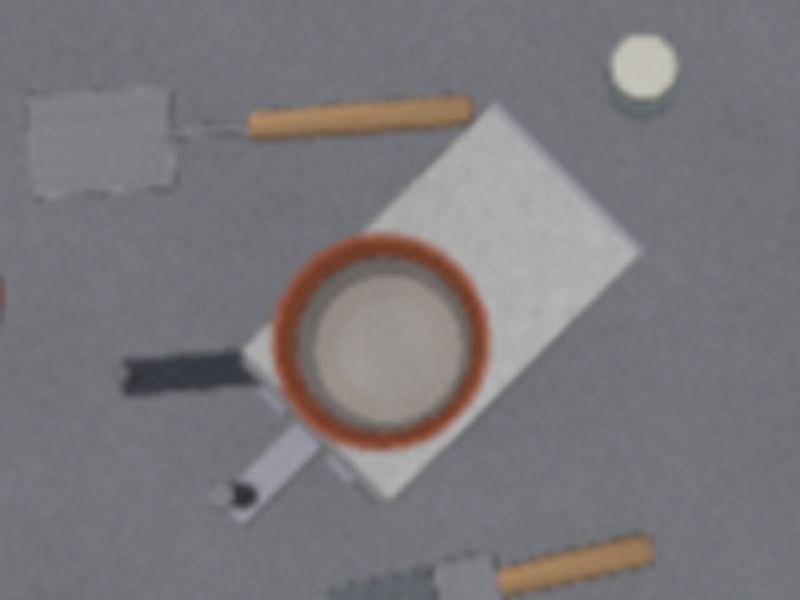

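View pics/cb.png

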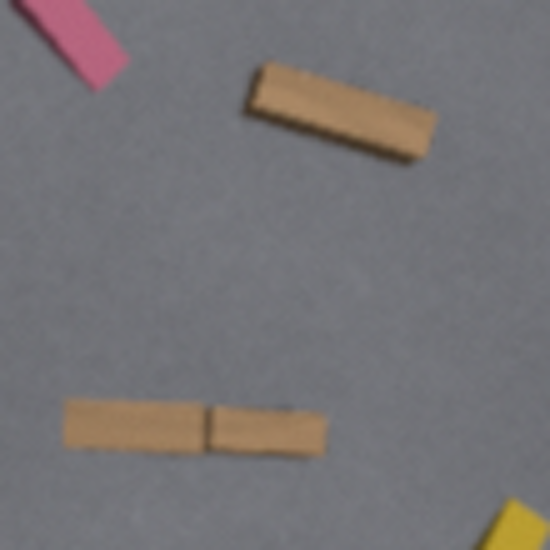

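View pics/cs.png

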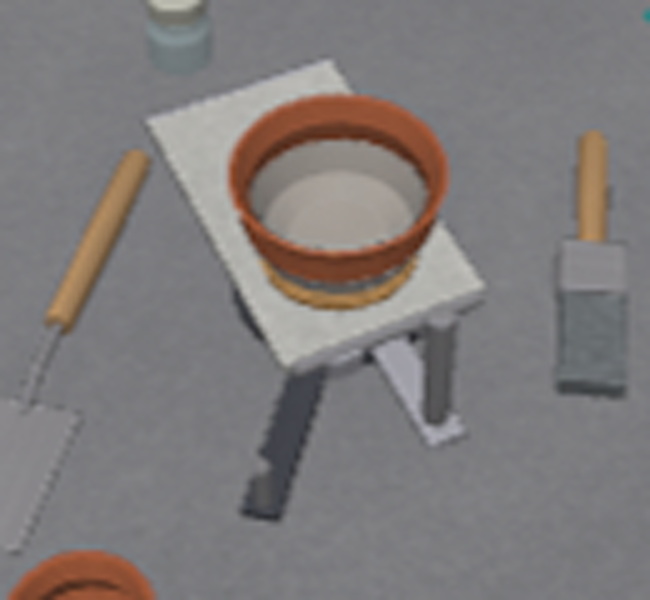

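```bash
python3 - <<'E'
from h import *
import pickle
c=pickle.load(open('top0.pkl','rb'));W=cloud(c)
s=pickle.load(open('side0.pkl','rb'));WS=cloud(s)
def rim(c):
    hsv=cv2.cvtColor(c['color'],cv2.COLOR_BGR2HSV);m=((hsv[...,0]<12)&(hsv[...,1]>120)).astype(np.uint8)
    Z=cloud(c)[...,2]; 
    n,l,st,ce=cv2.connectedComponentsWithStats(m)
    return l,st,ce
l,st,ce=rim(c)
for i in range(1,len(st)):
    if st[i,4]>60: print(st[i],ce[i])
i=min(range(1,len(st)),key=lambda i:np.hypot(*(ce[i]-[217,198])))
cn=max(cv2.findContours((l==i).astype(np.uint8),0,1)[0],key=len)
e=cv2.fitEllipse(cn);print('ell',e, ray(c,*e[0],0.099))
pts=np.array([ray(c,*p,0.099)[:2] for p in cn[:,0]]);
A=np.c_[2*pts,np.ones(len(pts))];q=np.linalg.lstsq(A,(pts**2).sum(1),rcond=None)[0];print('circ',q[:2],np.sqrt(q[2]+q[0]**2+q[1]**2))
C=q[:2]
print('peg top',ray(c,183.6,229,0.11),'side',ray(s,268,248,0.11))
print('index',ray(c,165.4,204.4,0.049),'side',ray(s,233,281,0.049))
for nm,w in(('top',W),('side',WS)):
    d=np.hypot(w[...,0]-C[0],w[...,1]-C[1]); an=np.degrees(np.arctan2(w[...,1]-C[1],w[...,0]-C[0]))
    m=(d>.105)&(d<.15)&(w[...,2]>.06)&(w[...,2]<.12);print(nm,'peg',np.c_[w[m],d[m],an[m]].round(3)[:25])
    m=(d>.15)&(d<.175)&(w[...,2]>.02)&(w[...,2]<.06);print(nm,'idx',np.c_[w[m],d[m],an[m]].round(3)[:25])
# tray mask
m=(W[...,2]>.026)&(W[...,2]<.038)&(np.hypot(W[...,0]-C[0],W[...,1]-C[1])<.2)&(c['color'].min(2)>120)
p=W[m][:,:2].astype(np.float32);r=cv2.minAreaRect(p);print('tray',r,cv2.boxPoints(r))
# wedge
hsv=cv2.cvtColor(c['color'],cv2.COLOR_BGR2HSV);mm=((hsv[...,0]>8)&(hsv[...,0]<22)&(hsv[...,1]>80)).astype(np.uint8);mm[:200]=0;mm[235:]=0;mm[:,:310]=0;mm[:,390:]=0
cn=max(cv2.findContours(mm,0,1)[0],key=cv2.contourArea);print(cv2.minAreaRect(cn),cv2.boxPoints(cv2.minAreaRect(cn)))
m=mm>0
for lo,hi in((.045,.06),(.005,.04)):
    k=m&(W[...,2]>lo)&(W[...,2]<hi);p=W[k];r=cv2.minAreaRect(p[:,:2].astype(np.float32));print(r,p.mean(0),k.sum())
E
```

```text
[164  63  17  17 154] [171.75974026  71.29220779]
[188  62  27  23 306] [201.43137255  73.48039216]
[222  68  13  16 151] [228.21854305  75.39735099]
[  14  144   60   50 2369] [ 44.18573238 167.68763191]
[112 177  28  26 566] [125.31625442 189.0335689 ]
[195 177  42  43 383] [213.5770235  196.96083551]
ell ((215.45945739746094, 198.0296173095703), (41.165977478027344, 41.36675262451172), 97.12748718261719) [0.54081123 0.14207661 0.099     ]
circ [0.54107459 0.14208242] 0.05961240225651093
peg top [0.449952   0.22901971 0.11      ] side [0.45051647 0.22742953 0.11      ]
index [0.52266899 0.29661038 0.049     ] side [0.51525366 0.31374241 0.049     ]
top peg [[4.58000e-01 2.31000e-01 1.11000e-01 1.21000e-01 1.32959e+02]
 [4.58000e-01 2.28000e-01 1.12000e-01 1.19000e-01 1.33926e+02]
 [4.59000e-01 2.25000e-01 1.12000e-01 1.17000e-01 1.34889e+02]
 [4.59000e-01 2.22000e-01 1.11000e-01 1.15000e-01 1.35801e+02]
 [4.59000e-01 2.23000e-01 8.80000e-02 1.16000e-01 1.35374e+02]
 [4.59000e-01 2.23000e-01 7.00000e-02 1.15000e-01 1.35267e+02]
 [4.56000e-01 2.34000e-01 1.11000e-01 1.25000e-01 1.330
[... 5908 characters left out ...]
19620084762573, 0.11453406512737274), (0.19157275557518005, 0.2722172141075134), 65.2655258178711) [[ 0.39826214  0.08448514]
 [ 0.6455052  -0.02941424]
 [ 0.7256619   0.14458299]
 [ 0.47841883  0.25848237]]
((348.48394775390625, 215.36888122558594), (51.29935836791992, 8.774319648742676), 2.4895529747009277) [[322.66794 218.63776]
 [323.04904 209.8717 ]
 [374.29996 212.1    ]
 [373.91885 220.86606]]
((0.4995555579662323, -0.2952694594860077), (0.0674346387386322, 0.022428929805755615), 86.94644165039062) [ 0.49950822 -0.29505845  0.05277723] 175
((0.5015774369239807, -0.2425745129585266), (0.1195710152387619, 0.02690965309739113), 87.28646087646484) [ 0.5021902  -0.22544426  0.02174585] 248
```

move_arm(
  rows="0 -30 0 0 0 -0.08;0 -60 0 0 0 -0.135;0 -60 0 0 0 -0.135;0 -60 0 0 0 -0.135;0 -60 0 0 0 -0.135;0 -60 0 0 0 -0.135;0 -60 0 0 0 -0.135;0 -60 0 0 0 -0.135;0 -60 0 0 0 -0.135;0 -60 0 0 0 -0.135;0 -60 0 0 0 -0.135;0 -60 0 0 0 -0.135;0 -60 0 0 0 -0.135;0 -30 0 0 0 -0.08;0 0 0 0 0 0",
  grip=0.1,
)

```text
time_s: 2.02
ee_pos: [0.4397, 0.1399, 0.3001]
eef_rot: [-3.135, 0.002, 0.627]
force: [0.1, 0.5, -0.5]
grip_width: 0.0517
```

```bash
python3 - <<'E'
from h import *
import pickle
c=snap('wrist');pickle.dump(c,open('w1.pkl','wb'));cv2.imwrite('pics/w1.png',c['color'])
E
```

```text
(no output)
```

View pics/w1.png

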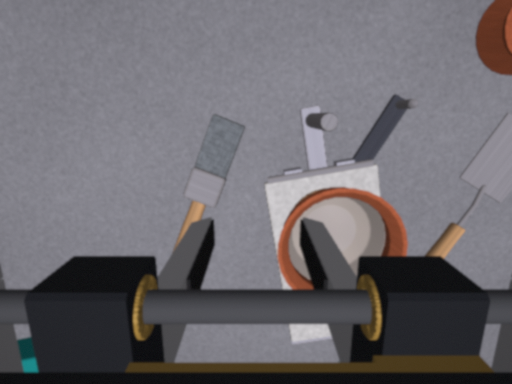

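```bash
python3 - <<'E'
from h import *
import pickle
c=pickle.load(open('w1.pkl','rb'))
a=cv2.resize(c['color'][80:180,290:430],None,fx=5.5,fy=5.5,interpolation=cv2.INTER_CUBIC);cv2.imwrite('pics/w1c.png',a)
E
```

```text
(no output)
```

View pics/w1c.png

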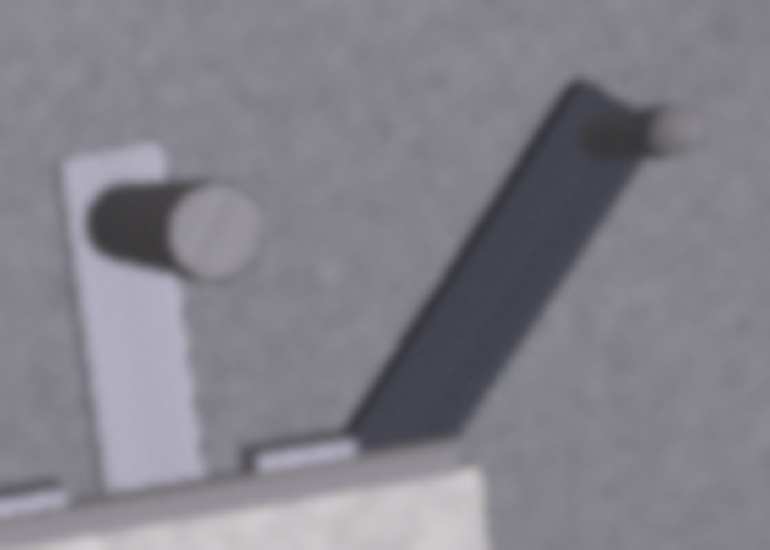

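```bash
python3 - <<'E'
from h import *
import pickle
c=pickle.load(open('w1.pkl','rb'))
l=cv2.cvtColor(c['color'],cv2.COLOR_BGR2HSV)
m=((l[...,0]<12)&(l[...,1]>110)).astype(np.uint8);m[:170]=0;m[255:]=0
ys,xs=np.nonzero(m)
cn=max(cv2.findContours(m,0,1)[0],key=len)
# outer edge points only
pts=np.array([ray(c,*p,0.099)[:2] for p in cn[:,0]])
C=np.median(pts,0)
from scipy.optimize import least_squares
f=lambda q:np.hypot(*(pts-q[:2]).T)-.064
out=pts
for _ in range(6):
    r=least_squares(lambda q:np.hypot(*(out-q[:2]).T)-.064,C if _==0 else r.x,loss='soft_l1',f_scale=.002)
    k=abs(f(r.x))<.004; out=pts[k]
C=r.x;print('bowl',C,k.sum(),len(k))
T0=np.array([.5411,.1421])
peg=ray(c,329.3,121.8,.110)[:2];ix=ray(c,290+685/5.5,80+130/5.5,.049)[:2]
print('peg',peg,'ix',ix)
for C in(C,T0):
  for p in(peg,ix):print(np.hypot(*(p-C)),np.degrees(np.arctan2(*(p-C)[::-1])))
print(np.hypot(*(peg-ix)))
# arm mid line, z~.010? 
for p in((345,440),(460,440),(580,80),(645,150)):print(ray(c,290+p[0]/5.5,80+p[1]/5.5,.010))
E
```

```text
bowl [0.54605343 0.13713507] 195 385
peg [0.45126674 0.22816788] ix [0.52201141 0.30016603]
0.13142103645438583 136.157315671153
0.16479415118590168 98.38889135730304
0.12440938119404035 136.2262974389911
0.1592144570717192 96.88588807228794
0.10093830142827723
[0.52107838 0.22138001 0.01      ]
[0.54118029 0.23595085 0.01      ]
[0.51218779 0.30689498 0.01      ]
[0.53245531 0.30438354 0.01      ]
```

move_arm(
  rows="30 -32 0 0 0 0;30 -33 0 0 0 0;0 0 0 0 0 -0.09;0 0 0 0 0 -0.09;0 0 0 0 0 0",
)

```text
time_s: 2.7
ee_pos: [0.4551, 0.2245, 0.2995]
eef_rot: [-3.136, 0.002, 0.795]
force: [-0.8, -0.4, -0.5]
grip_width: 0.052
```

```bash
cat >> h.py <<'E'
def delta(x,y,z,yaw=None):
    o=sensors.get_obs();Rm=rot(o['eef_rot']);d=Rm.T@(np.array([x,y,z])-o['ee_pos'])
    print('tool delta mm',(d*1000).round(1))
    if yaw is not None:
        print('rotvec',R.from_matrix(Rm.T@rot([np.pi,0,np.radians(yaw)])).as_rotvec().round(3))
E
python3 -c "
from h import *
delta(.451,.228,.168,46.5);print(sensors.get_obs()['ee_pos'])"
```

```text
tool delta mm [ -0.2  -4.6 131.5]
rotvec [-0.006  0.002 -0.017]
[0.45513428 0.22454677 0.29947403]
```

move_arm(
  rows="0 -4.6 30 -0.006 0 -0.017;0 0 50 0 0 0;0 0 40 0 0 0;0 0 11 0 0 0;0 0 0 0 0 0",
)

```text
time_s: 3.32
ee_pos: [0.4547, 0.2244, 0.1665]
eef_rot: [3.139, -0.001, 0.793]
force: [0.6, -0.3, 0.2]
grip_width: 0.0519
```

```bash
python3 -c "
from h import *
delta(.451,.228,.168,46.5);print(sensors.get_obs()['force'])
c=snap('wrist');cv2.imwrite('pics/w2.png',c['color'])"
```

```text
tool delta mm [ 0.  -5.2 -1.5]
rotvec [ 0.002 -0.001 -0.018]
[ 0.60373697 -0.28039265  0.24136287]
```

View pics/w2.png

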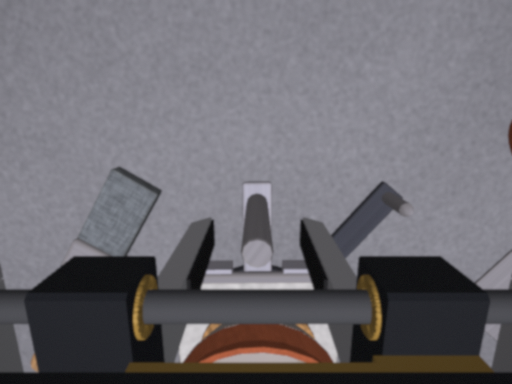

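move_arm(
  rows="0 -5 0 0 0 -0.015;0 0 0 0 0 0",
)

```text
time_s: 3.62
ee_pos: [0.4519, 0.2284, 0.1694]
eef_rot: [3.138, -0.005, 0.809]
force: [-0.2, -1.2, 0.8]
grip_width: 0.0514
```

```bash
python3 -c "
from h import *
delta(.451,.228,.168,46.5);print(sensors.get_obs()['force'])"
```

```text
tool delta mm [-0.9 -0.4  1.4]
rotvec [ 0.004 -0.005 -0.003]
[-0.21138248 -1.16249364  0.81346334]
```

move_arm(
  rows="0 0 0 0 0 0;0 0 0 0 0 0;0 0 0 0 0 0;0 0 0 0 0 0",
  grip=-1,
  newtons=20,
)

```text
time_s: 4.12
ee_pos: [0.4519, 0.2286, 0.1704]
eef_rot: [3.137, -0.006, 0.809]
force: [0.8, 1.4, 2.3]
grip_width: 0.0155
```

move_arm(
  rows="6.5 0.2 0 0 0 0.052;6.5 0.2 0 0 0 0.052;6.5 0.2 0 0 0 0.052;6.5 0.2 0 0 0 0.052",
)

```text
time_s: 4.62
ee_pos: [0.4715, 0.2447, 0.1705]
eef_rot: [3.138, -0.003, 0.595]
force: [-1.8, -2.1, 2.7]
grip_width: 0.0156
```

move_arm(
  rows="6.5 0.2 0 0 0 0.052;6.5 0.2 0 0 0 0.052;6.5 0.2 0 0 0 0.052;6.5 0.2 0 0 0 0.052;6.5 0.2 0 0 0 0.052;6.5 0.2 0 0 0 0.052;6.5 0.2 0 0 0 0.05;0 0 0 0 0 0",
)

```text
time_s: 5.62
ee_pos: [0.5139, 0.2629, 0.1705]
eef_rot: [3.138, -0.001, 0.223]
force: [3.4, 0.4, -1.0]
grip_width: 0.0153
```

```bash
python3 -c "
from h import *
import pickle
o=sensors.get_obs();print(o['force'],o['ee_pos'],o['eef_rot'])
c=snap('wrist');pickle.dump(c,open('w3.pkl','wb'));cv2.imwrite('pics/w3.png',c['color'])
c=snap('top');pickle.dump(c,open('t3.pkl','wb'))
c=snap('side');pickle.dump(c,open('s3.pkl','wb'));cv2.imwrite('pics/s3.png',cv2.resize(c['color'][180:310,170:310],None,fx=4.5,fy=4.5))
"
```

```text
[ 3.42646703  0.41785971 -1.00834216] [0.51391674 0.26292995 0.1704965 ] [ 3.13790154e+00 -6.74186707e-04  2.22547108e-01]
```

View pics/w3.png

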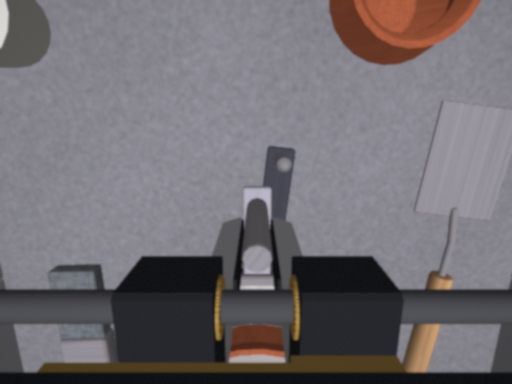

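View pics/s3.png

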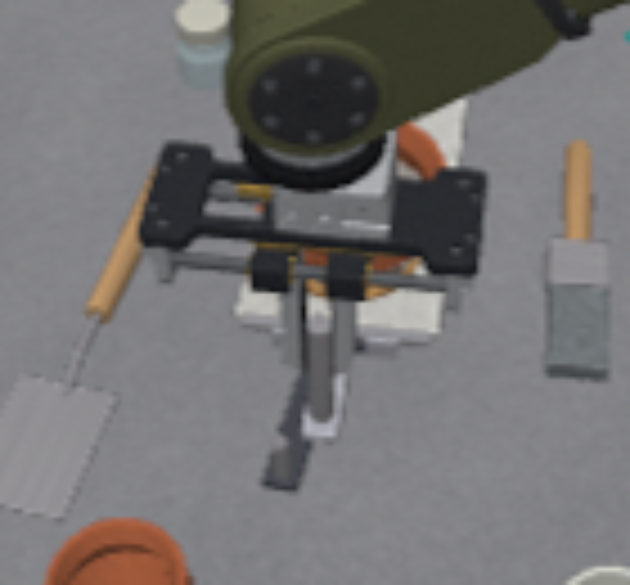

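```bash
python3 -c "
from h import *
import pickle
c=pickle.load(open('w3.pkl','rb'))
cv2.imwrite('pics/w3c.png',cv2.resize(c['color'][135:235,220:320],None,fx=6,fy=6,interpolation=cv2.INTER_CUBIC))
i=ray(c,284,164,.049);print(i)
C=np.array([.541,.142])
print(np.hypot(*(i[:2]-C)),np.degrees(np.arctan2(*(i[:2]-C)[::-1])))
"
```

```text
[0.52277739 0.30403657 0.049     ]
0.163058006528907 96.41651387641718
```

View pics/w3c.png

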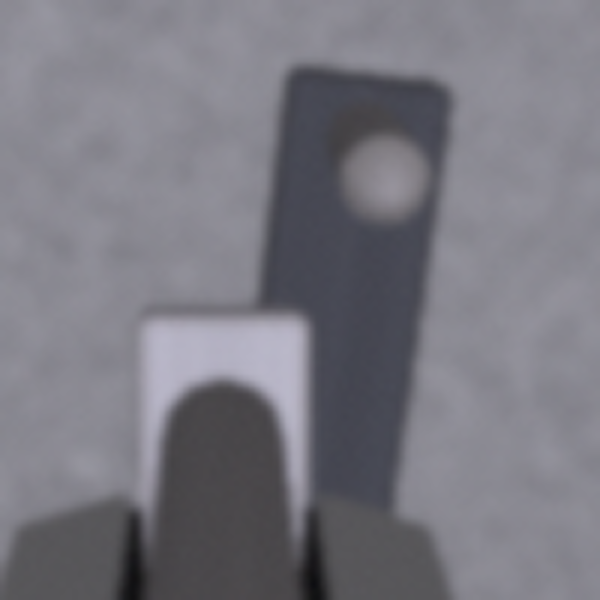

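move_arm(
  rows="4.5 0.1 0 0 0 0.036;4.5 0.1 0 0 0 0.036;4.5 0.1 0 0 0 0.036;0 0 0 0 0 0;0 0 0 0 0 0",
)

```text
time_s: 6.4
ee_pos: [0.5272, 0.2652, 0.1705]
eef_rot: [3.138, 0.001, 0.109]
force: [-1.4, 0.1, 2.1]
grip_width: 0.0154
```

```bash
python3 -c "
from h import *
import pickle
o=sensors.get_obs();print(o['force'],o['ee_pos'],o['eef_rot'],np.degrees(np.arctan2(o['ee_pos'][1]-.142,o['ee_pos'][0]-.541)))
c=snap('wrist');pickle.dump(c,open('w4.pkl','wb'))
cv2.imwrite('pics/w4c.png',cv2.resize(c['color'][135:285,190:330],None,fx=4,fy=4,interpolation=cv2.INTER_CUBIC))
"
```

```text
[-1.42241778  0.07055453  2.07945706] [0.52718902 0.26517636 0.17048001] [3.13773384e+00 7.10042317e-04 1.08764000e-01] 96.39749162226508
```

View pics/w4c.png

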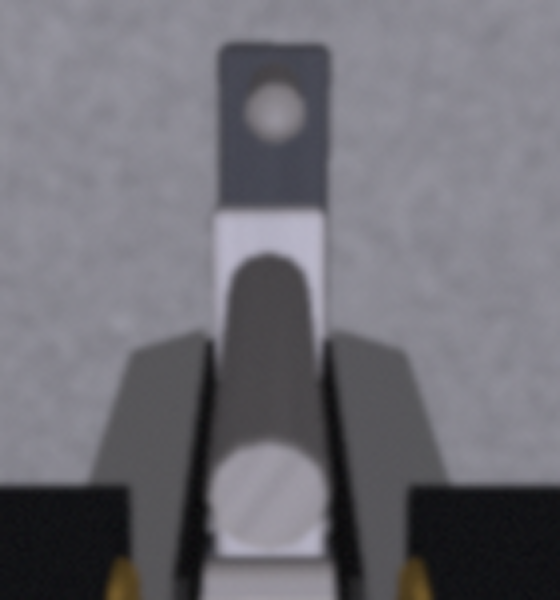

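```bash
python3 -c "
from h import *
import pickle
c=pickle.load(open('w4.pkl','rb'))
g=lambda u,v,h: ray(c,190+u/4-.4,135+v/4-.4,h)[:2]
i=g(275,110,.049);p=g(269,495,.11);pb=g(268,262,.03)
C=np.array([.541,.142]);a=lambda q:(q.round(4),np.hypot(*(q-C)),np.degrees(np.arctan2(*(q-C)[::-1])))
print(a(i),a(p),a(pb)); d=i-p;print('peg->index',np.hypot(*d),np.degrees(np.arctan2(*d[::-1])))
"
```

```text
(array([0.5237, 0.3044]), np.float64(0.16330136803062162), np.float64(96.09496489274845)) (array([0.5269, 0.2664]), np.float64(0.1251849971299674), np.float64(96.47150376879993)) (array([0.5259, 0.2734]), np.float64(0.13222828000453055), np.float64(96.57662393645126))
peg->index 0.03812795087019741 94.85859272783476
```

move_arm(
  rows="1.2 0 0 0 0 0.007;0 0 0 0 0 0",
)

```text
time_s: 6.7
ee_pos: [0.5283, 0.2653, 0.1705]
eef_rot: [3.138, 0.001, 0.102]
force: [1.0, -0.3, 1.6]
grip_width: 0.0159
```

```bash
python3 -c "
from h import *
import pickle
o=sensors.get_obs();print(o['force'],o['ee_pos'],o['eef_rot'],np.degrees(np.arctan2(o['ee_pos'][1]-.142,o['ee_pos'][0]-.541)))
c=snap('wrist');pickle.dump(c,open('w4.pkl','wb'))
cv2.imwrite('pics/w5c.png',cv2.resize(c['color'][135:285,190:330],None,fx=4,fy=4,interpolation=cv2.INTER_CUBIC))
"
```

```text
[ 1.029912   -0.32269101  1.6410322 ] [0.52827685 0.26530506 0.17049417] [3.13769522e+00 9.03030276e-04 1.01537979e-01] 95.89117700715873
```

View pics/w5c.png

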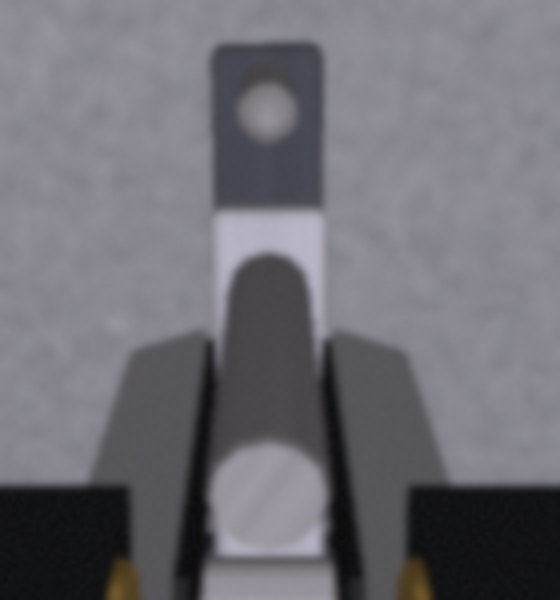

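move_arm(
  rows="0 0 0 0 0 0;0 0 0 0 0 0;0 0 -40 0 0 0;0 0 -50 0 0 0;0 0 -50 0 0 0;0 0 0 0 0 0",
  grip=0.0,
)

```text
time_s: 7.5
ee_pos: [0.5281, 0.2655, 0.3136]
eef_rot: [3.137, 0.003, 0.101]
force: [0.9, 0.3, -0.2]
grip_width: 0.0472
```

```bash
python3 -c "
from h import *
import pickle
o=sensors.get_obs();print(o['force'],o['ee_pos'],o['eef_rot'])
c=snap('wrist');pickle.dump(c,open('w6.pkl','wb'));cv2.imwrite('pics/w6.png',c['color'])
"
```

```text
[ 0.92154807  0.28951928 -0.18489604] [0.52808551 0.26550108 0.31364316] [3.13692685 0.00347805 0.10089083]
```

View pics/w6.png

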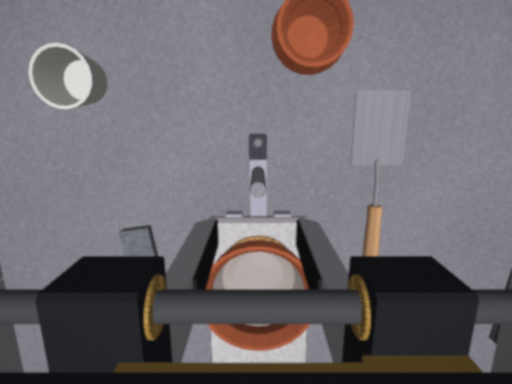

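move_arm(
  rows="-4 30 0 0 0 0;-9 55 0 0 0 0;-9 55 0 0 0 0;-9 55 0 0 0 0;-9 55 0 0 0 0;-9 55 0 0 0 0;-9 55 0 0 0 0;-9 55 0 0 0 0;-9 55 0 0 0 0;-9 55 0 0 0 0;-4 30 0 0 0 0;0 0 0 0 0 0",
)

```text
time_s: 9.05
ee_pos: [0.4893, -0.3129, 0.296]
eef_rot: [-3.139, 0.032, 0.102]
force: [-0.2, 0.5, -0.2]
grip_width: 0.047
```

```bash
python3 -c "
from h import *
import pickle
o=sensors.get_obs();print(o['force'],o['ee_pos'],o['eef_rot'])
c=snap('wrist');pickle.dump(c,open('w7.pkl','wb'));cv2.imwrite('pics/w7.png',c['color'])
c=snap('top');pickle.dump(c,open('t7.pkl','wb'))
cv2.imwrite('pics/t7.png',cv2.resize(c['color'][130:270,140:290],None,fx=4,fy=4,interpolation=cv2.INTER_CUBIC))
"
```

```text
[-0.23221754  0.49268305 -0.19680053] [ 0.4893332  -0.3129158   0.29601322] [-3.13899495  0.03242631  0.10182576]
```

View pics/w7.png

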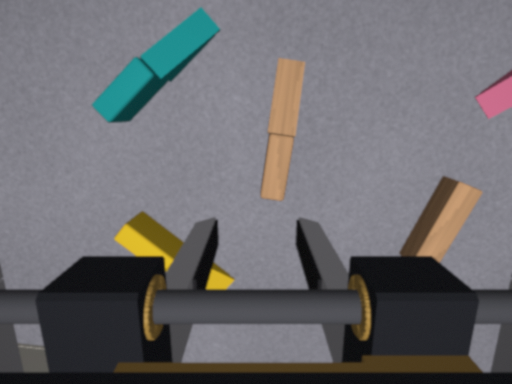

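View pics/t7.png

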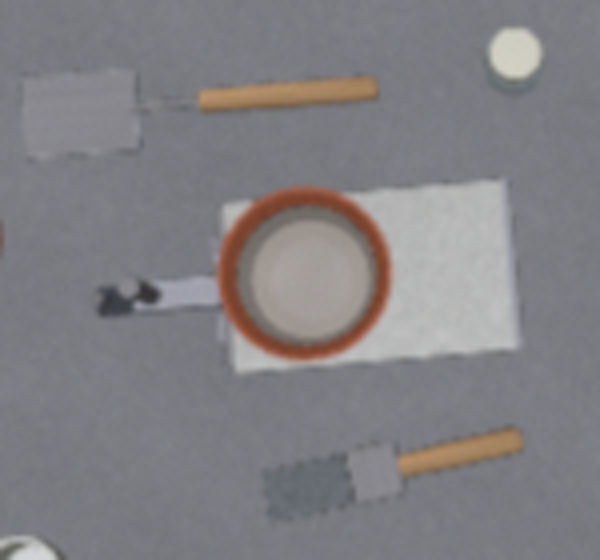

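```bash
python3 -c "
from h import *
import pickle
c=pickle.load(open('w7.pkl','rb'))
hsv=cv2.cvtColor(c['color'],cv2.COLOR_BGR2HSV)
m=((hsv[...,0]>6)&(hsv[...,0]<22)&(hsv[...,1]>80)).astype(np.uint8);m[:,:245]=0;m[:,320:]=0;m[210:]=0
cn=max(cv2.findContours(m,0,1)[0],key=cv2.contourArea);print(cv2.approxPolyDP(cn,3,True)[:,0].tolist())
W=cloud(c);k=(m>0)&(W[...,2]>.045)&(W[...,2]<.06)
r=cv2.minAreaRect(W[k][:,:2].astype(np.float32));print('block',r,W[k].mean(0))
a=[ray(c,u,v,.052)[:2] for u,v in((269.5,133.5),(295.5,136),(284,199),(261.5,197))]
a=np.array(a);ctr=a.mean(0);ax=(a[0]+a[1]-a[2]-a[3])/2
tip=(ray(c,279,59.5,.004)+ray(c,304.5,61.5,.004))[:2]/2
print(a.round(4),ctr,np.hypot(*ax),np.degrees(np.arctan2(*ax[::-1])),'tip',tip,np.hypot(*(tip-ctr)),np.degrees(np.arctan2(*(tip-ctr)[::-1])))
c=pickle.load(open('t7.pkl','rb'));f=lambda u,v:ray(c,140+u/4-.4,130+v/4-.4,.032)[:2]
q=[f(*p) for p in((505,180),(520,347),(233,372),(222,203))];print(np.array(q).round(4));L=(q[0]+q[1])/2;H=(q[2]+q[3])/2;d=H-L
print('lip',L,'len',np.hypot(*d),np.degrees(np.arctan2(*d[::-1])),'side',[np.degrees(np.arctan2(*(p-o)[::-1])) for p,o in((q[2],q[1]),(q[3],q[0]))], np.hypot(*(q[0]-q[1])))
b=f(305,272);b=ray(c,140+305/4-.4,130+272/4-.4,.099);print('bowl',b)
"
```

```text
[[279, 59], [261, 190], [262, 197], [273, 199], [283, 197], [303, 62]]
block ((0.4998333156108856, -0.29602742195129395), (0.06864649057388306, 0.024803968146443367), 87.72428131103516) [ 0.49979893 -0.29488808  0.05148126]
[[ 0.4889 -0.2617]
 [ 0.5155 -0.2615]
 [ 0.512  -0.3288]
 [ 0.4879 -0.3292]] [ 0.50109692 -0.29529478] 0.06747555741582853 88.05785600741409 tip [ 0.50517995 -0.1829048 ] 0.11246411664251492 87.91941003707592
[[ 0.6211 -0.0037]
 [ 0.4936 -0.0173]
 [ 0.4704  0.1998]
 [ 0.5991  0.2123]]
lip [ 0.55733206 -0.01051166] len 0.21776187388470952 95.94726404444506 side [np.float64(96.0904237035644), np.float64(95.80330721818801)] 0.12825943555261907
bowl [0.54207666 0.14098451 0.099     ]
```

move_arm(
  rows="0 0 0 0 0 0.06;0 0 0 0 0 0.06;0 0 0 0 0 0",
)

```text
time_s: 9.52
ee_pos: [0.4906, -0.3069, 0.2957]
eef_rot: [3.141, 0.033, -0.015]
force: [-0.9, -0.4, 0.1]
grip_width: 0.0469
```

```bash
python3 -c "
from h import *
delta(.5005,-.2955,.2,-2);print(sensors.get_obs()['eef_rot'])"
```

```text
tool delta mm [ 12.9 -11.5  95.3]
rotvec [0.    0.033 0.02 ]
[ 3.14143225  0.03317671 -0.01471054]
```

move_arm(
  rows="0 0 0 0 0.033 0.02;0 0 0 0 0 0;10 -11 40 0 0 0;0 0 40 0 0 0;0 0 0 0 0 0",
)

```text
time_s: 10.15
ee_pos: [0.5018, -0.2945, 0.2148]
eef_rot: [3.14, -0.004, -0.031]
force: [-0.1, 0.1, 0.0]
grip_width: 0.0471
```

```bash
python3 -c "
from h import *
delta(.5005,-.2955,.108,-2);print(sensors.get_obs()['ee_pos'])"
```

```text
tool delta mm [ -1.7   0.9 106.8]
rotvec [ 0.001 -0.004  0.004]
[ 0.50177893 -0.29453549  0.21483065]
```

move_arm(
  rows="-1.5 1 40 0 0 0;0 0 40 0 0 0;0 0 20 0 0 0;0 0 6 0 0 0;0 0 0 0 0 0",
)

```text
time_s: 10.78
ee_pos: [0.504, -0.2982, 0.1155]
eef_rot: [3.134, -0.014, -0.03]
force: [-0.5, -0.1, 0.3]
grip_width: 0.0475
```

```bash
python3 -c "
from h import *
delta(.5005,-.2955,.108,-2);print(sensors.get_obs()['ee_pos'],sensors.get_obs()['force'])
c=snap('wrist');cv2.imwrite('pics/w8.png',c['color'])"
```

```text
tool delta mm [-3.7 -2.7  7.5]
rotvec [ 0.007 -0.014  0.005]
[ 0.50398316 -0.29823743  0.11554389] [-0.51140004 -0.11594466  0.32352623]
```

View pics/w8.png

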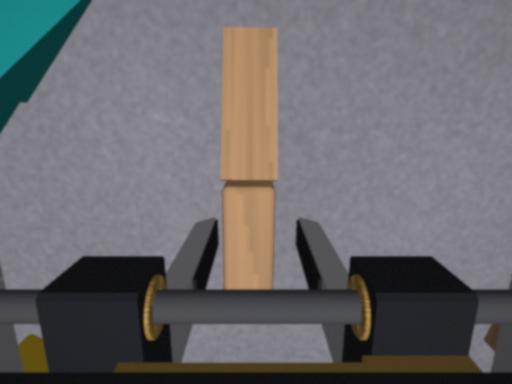

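move_arm(
  rows="-3.5 -2.5 4 0.006 -0.013 0.004;0 0 3 0 0 0;0 0 0 0 0 0",
)

```text
time_s: 11.2
ee_pos: [0.501, -0.296, 0.1106]
eef_rot: [3.139, -0.003, -0.034]
force: [0.2, 0.2, 1.1]
grip_width: 0.047
```

```bash
python3 -c "
from h import *
delta(.5005,-.2955,.108,-2);print(sensors.get_obs()['ee_pos'],sensors.get_obs()['force'])"
```

```text
tool delta mm [-0.6 -0.4  2.6]
rotvec [ 0.003 -0.003  0.   ]
[ 0.50104808 -0.29595889  0.1105577 ] [0.16473447 0.24254663 1.06700903]
```

move_arm(
  rows="0 0 2.5 0.003 -0.003 0;0 0 0 0 0 0;0 0 0 0 0 0;0 0 0 0 0 0;0 0 0 0 0 0",
  grip=-1,
  newtons=35,
)

```text
time_s: 11.82
ee_pos: [0.5012, -0.296, 0.1081]
eef_rot: [-3.141, -0.0, -0.034]
force: [-0.2, -0.3, -0.3]
grip_width: 0.0257
```

```bash
python3 -c "
from h import *
delta(.5005,-.2955,.108,-2);print(sensors.get_obs()['ee_pos'],sensors.get_obs()['force'])
c=snap('wrist');cv2.imwrite('pics/w9.png',c['color'])"
```

```text
tool delta mm [-0.7 -0.5  0.1]
rotvec [-0.    -0.     0.001]
[ 0.50116403 -0.29602356  0.10808198] [-0.23493908 -0.30573591 -0.29209274]
```

View pics/w9.png

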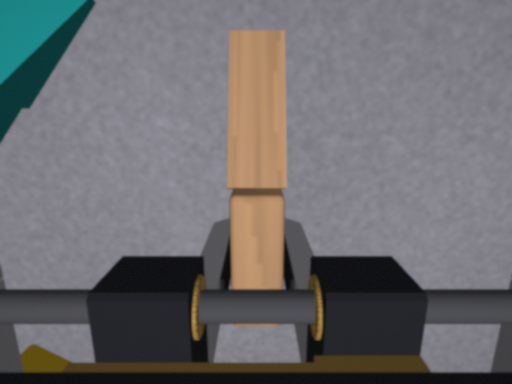

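```bash
python3 -c "
from h import *
c=snap('wrist')
o=sensors.get_obs();t=(ray(c,228.5,30,.004)+ray(c,285.5,30,.004))/2;print(t, (rot(o['eef_rot']).T@(t-o['ee_pos'])*1000).round(1))
b=[ray(c,u,v,.052) for u,v in((230,194),(284.5,194))];print(b,[(rot(o['eef_rot']).T@(x-o['ee_pos'])*1000).round(1) for x in b])"
```

```text
[ 0.5049448  -0.18182111  0.004     ] [  -0.2 -114.3  104.1]
[array([ 0.49001237, -0.26029937,  0.052     ]), array([ 0.51464917, -0.26114893,  0.052     ])] [array([-12.4, -35.3,  56.1]), array([ 12.3, -35.3,  56.1])]
```

move_arm(
  rows="0 0 -10 0 0 0;0 0 -10 0 0 0;0 0 0 0 0 0",
)

```text
time_s: 12.3
ee_pos: [0.5012, -0.2961, 0.1298]
eef_rot: [3.142, -0.0, -0.034]
force: [-0.1, 0.6, -1.3]
grip_width: 0.026
```

```bash
python3 -c "
from h import *
delta(.5732,-.1657,.128,6);print(sensors.get_obs()['ee_pos'],sensors.get_obs()['force'])"
```

```text
tool delta mm [  67.5 -132.8    1.8]
rotvec [ 0.    -0.    -0.139]
[ 0.50121392 -0.29605505  0.12976102] [-0.07573214  0.62856497 -1.33734134]
```

move_arm(
  rows="13 -26 0 0 0 -0.03;14 -26 0 0 0 -0.03;14 -25 0 0 0 -0.03;14 -25 0 0 0 -0.03;12 -22 0 0 0 -0.02;0 0 0 0 0 0",
)

```text
time_s: 13.05
ee_pos: [0.5665, -0.167, 0.1299]
eef_rot: [3.141, -0.001, 0.109]
force: [0.6, -0.3, -2.7]
grip_width: 0.026
```

```bash
python3 -c "
from h import *
import pickle
delta(.5732,-.1657,.110,6);print(sensors.get_obs()['ee_pos'],sensors.get_obs()['force'])
c=snap('wrist');pickle.dump(c,open('w10.pkl','wb'));cv2.imwrite('pics/w10.png',c['color'])"
```

```text
tool delta mm [ 6.7 -0.6 19.9]
rotvec [ 0.    -0.001  0.004]
[ 0.56654982 -0.16699199  0.12991482] [ 0.57496373 -0.26004464 -2.68899044]
```

View pics/w10.png

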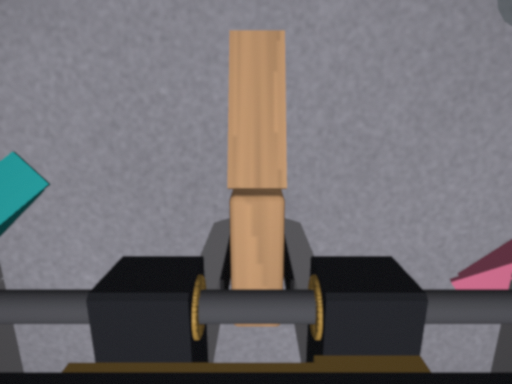

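move_arm(
  rows="6.5 0 8 0 0 0.004;0 0 8 0 0 0;0 0 3 0 0 0;0 0 0 0 0 0",
)

```text
time_s: 13.6
ee_pos: [0.5722, -0.1692, 0.1089]
eef_rot: [3.141, 0.001, 0.101]
force: [1.1, 0.0, -0.9]
grip_width: 0.0257
```

```bash
python3 -c "
from h import *
delta(.5732,-.1657,.1085,6);print(sensors.get_obs()['ee_pos'],sensors.get_obs()['force'])"
```

```text
tool delta mm [ 1.4 -3.4  0.4]
rotvec [ 0.     0.001 -0.004]
[ 0.57215892 -0.16924789  0.10885333] [ 1.06945315  0.03624011 -0.93392063]
```

move_arm(
  rows="1 -12 0.5 0 0 -0.004;0 -12 0 0 0 0;0 -12 0 0 0 0;0 -12 0 0 0 0;0 -8 0 0 0 0;0 0 0 0 0 0",
)

```text
time_s: 14.35
ee_pos: [0.567, -0.1087, 0.109]
eef_rot: [3.141, -0.0, 0.106]
force: [-0.8, 0.5, -0.6]
grip_width: 0.026
```

```bash
python3 -c "
from h import *
import pickle
delta(.5631,-.0692,.1085,6);print(sensors.get_obs()['ee_pos'],sensors.get_obs()['force'])
c=snap('wrist');pickle.dump(c,open('w11.pkl','wb'));cv2.imwrite('pics/w11.png',c['color'])"
```

```text
tool delta mm [  0.2 -39.7   0.5]
rotvec [ 0.    -0.     0.001]
[ 0.56704376 -0.1086619   0.10903948] [-0.80775571  0.51213018 -0.63676412]
```

View pics/w11.png

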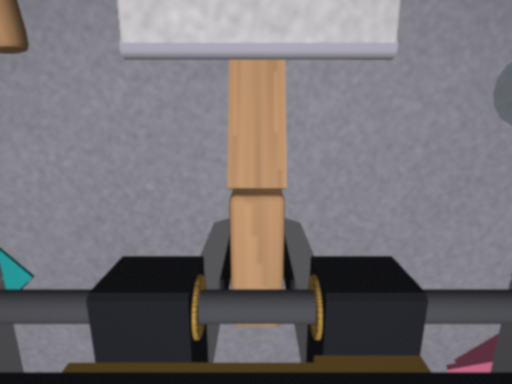

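move_arm(
  rows="0 -8 0.3 0 0 0;0 -8 0 0 0 0;0 -6 0 0 0 0;0 0 0 0 0 0",
)

```text
time_s: 14.9
ee_pos: [0.5646, -0.0861, 0.1086]
eef_rot: [3.141, -0.0, 0.105]
force: [0.4, -0.9, -1.3]
grip_width: 0.026
```

```bash
python3 -c "
from h import *
import pickle
delta(.5631,-.0692,.1085,6);print(sensors.get_obs()['ee_pos'],sensors.get_obs()['force'])
c=snap('wrist');pickle.dump(c,open('w12.pkl','wb'));cv2.imwrite('pics/w12.png',c['color'])
u=pickle.load(open('w11.pkl','rb'));p=ray(u,258,58,.024);o=np.array([.567,-.1087,0]);print(p)
p=ray(u,258,44,.032);print(p)"
```

```text
tool delta mm [  0.3 -17.    0.1]
rotvec [ 0. -0.  0.]
[ 0.56460472 -0.08610614  0.10864058] [ 0.36861436 -0.90548309 -1.26816797]
[ 0.55724903 -0.01200008  0.024     ]
[ 0.55670905 -0.00721113  0.032     ]
```

View pics/w12.png

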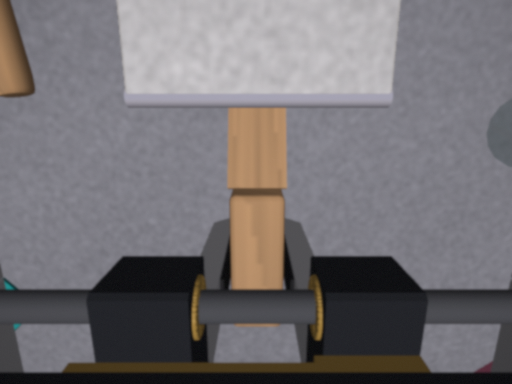

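```bash
cat > lip.py <<'E'
from h import *
def lip(show=None):
    o=sensors.get_obs();c=snap('wrist')
    W=cloud(c);v,u=np.mgrid[:384,:512]
    L=np.array([.557,-.0115]);d=np.array([-.1045,.9945]);n=np.array([d[1],-d[0]])
    q=W[...,:2]-L;s=q@d;t=q@n
    b=c['color'].astype(int);m=(b.min(2)>150)&(abs(t)<.055)&(s>.0)&(s<.05)&(W[...,2]>.02)&(W[...,2]<.06)
    A=np.c_[s[m],t[m],np.ones(m.sum())];k=np.linalg.lstsq(A,W[...,2][m],rcond=None)[0]
    print('tray top fit slope,roll,z_lip',k.round(4),m.sum(),'ee',o['ee_pos'].round(4),'F',o['force'].round(1),'along',((o['ee_pos'][:2]-L)@d).round(4))
    # front edge row
    g=cv2.cvtColor(c['color'],cv2.COLOR_BGR2GRAY).astype(int)
    col=g[:200,160:220].mean(1);print('edge row',int(np.argmin(np.diff(col))))
    if show: cv2.imwrite(show,c['color'])
if __name__=='__main__':
    import sys;lip(sys.argv[1] if len(sys.argv)>1 else None)
E
python3 lip.py
```

```text
tray top fit slope,roll,z_lip [ 0.0023 -0.0008  0.0315] 23897 ee [ 0.5646 -0.0863  0.1086] F [-0.3  0.3 -0.7] along -0.0752
edge row 104
```

move_arm(
  rows="0 -5 0 0 0 0;0 0 0 0 0 0",
)

```text
time_s: 15.25
ee_pos: [0.5641, -0.0815, 0.1087]
eef_rot: [3.141, -0.0, 0.104]
force: [-0.3, -0.4, -2.4]
grip_width: 0.0261
```

```bash
python3 lip.py
```

```text
tray top fit slope,roll,z_lip [ 0.0012 -0.001   0.0316] 26037 ee [ 0.5641 -0.0815  0.1087] F [-0.3 -0.4 -2.4] along -0.0703
edge row 114
```

move_arm(
  rows="0 -4 0 0 0 0;0 0 0 0 0 0",
)

```text
time_s: 15.55
ee_pos: [0.5636, -0.0777, 0.1084]
eef_rot: [3.141, -0.0, 0.104]
force: [1.7, 0.6, -4.8]
grip_width: 0.0257
```

```bash
python3 lip.py pics/w13.png
```

```text
tray top fit slope,roll,z_lip [ 0.0011 -0.001   0.0317] 25750 ee [ 0.5636 -0.0777  0.1084] F [ 1.7  0.6 -4.8] along -0.0665
edge row 122
```

move_arm(
  rows="0 -3.5 0 0 0 0;0 -3.5 0 0 0 0;0 0 0 0 0 0",
)

```text
time_s: 15.98
ee_pos: [0.5629, -0.0714, 0.1084]
eef_rot: [3.139, -0.0, 0.103]
force: [-0.2, 1.0, -4.0]
grip_width: 0.0256
```

```bash
python3 lip.py pics/w14.png
```

```text
tray top fit slope,roll,z_lip [-0.0108 -0.0006  0.0342] 25480 ee [ 0.5629 -0.0714  0.1084] F [-0.2  1.  -4. ] along -0.0602
edge row 134
```

move_arm(
  rows="0 -3.2 0 0 0 0;0 -3.2 0 0 0 0;0 0 0 0 0 0",
)

```text
time_s: 16.4
ee_pos: [0.5624, -0.0656, 0.1085]
eef_rot: [3.138, -0.001, 0.103]
force: [0.7, 1.6, -4.1]
grip_width: 0.0258
```

```bash
python3 lip.py pics/w15.png; python3 -c "
from h import *
for n in('side','top'):
    c=snap(n);a=c['color'][160:310,170:320] if n=='side' else c['color'][130:270,140:320];cv2.imwrite(f'pics/{n}15.png',cv2.resize(a,None,fx=4,fy=4,interpolation=cv2.INTER_CUBIC))"
```

```text
tray top fit slope,roll,z_lip [-0.022  -0.0008  0.0366] 25315 ee [ 0.5624 -0.0656  0.1085] F [ 0.7  1.6 -4.1] along -0.0544
edge row 146
```

View pics/w15.png

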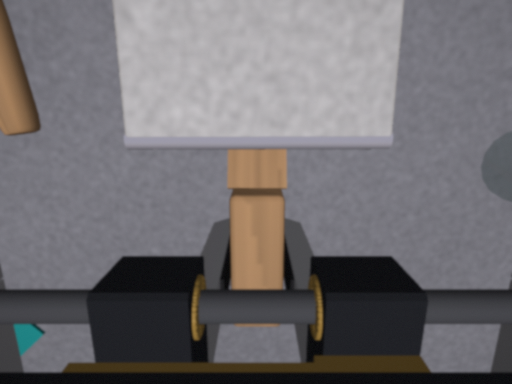

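View pics/side15.png

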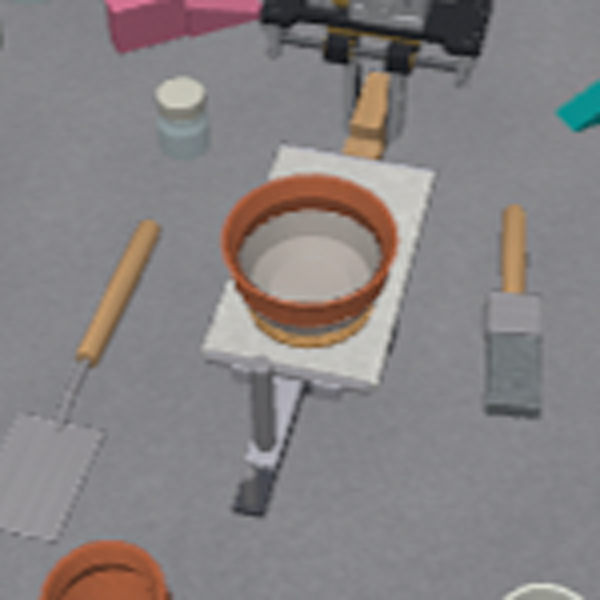

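View pics/top15.png

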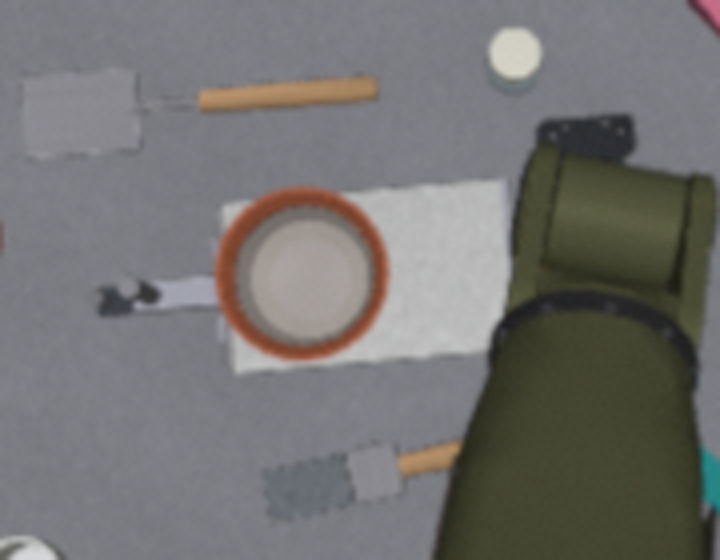

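move_arm(
  rows="0 0 0 0 0 0;0 0 0 0 0 0",
)

```text
time_s: 16.8
ee_pos: [0.5624, -0.0656, 0.1085]
eef_rot: [3.138, -0.001, 0.103]
force: [0.3, -0.7, -3.4]
grip_width: 0.0261
```

```bash
python3 lip.py && python3 -c "
from h import *
print(ctrl.hand_in())"
```

```text
tray top fit slope,roll,z_lip [-0.0222 -0.001   0.0366] 25351 ee [ 0.5624 -0.0656  0.1085] F [ 0.3 -0.7 -3.4] along -0.0544
edge row 146
the job is handed in; nothing more can be done
None
```

The job is done and handed in at about 17 s of the 58 s allowed. No verdict came back.

- **Alignment:** I turned the stand about 40° by its peg until peg and index post lined up in the wrist view, to within about 0.5°. I released the peg with the tray still down.
- **Wedge:** I gripped the plain wooden wedge, not the untapered block or the coloured look-alikes. I carried it just above the table, set it down in front of the lip and pushed it flat under the middle of the lip.
- **Tray lift:** The last depth fit put the lip 5.0 mm above its resting height (31.6 to 36.6 mm on the tray's top face). The tilt was about 0.023 rad with no roll, and it held steady over two readings.
- **End state:** In the pictures the bowl is still in its place on the tray and the nearby things have not moved. Only the gripped wedge touches the stand, and the wrist force is about 4 N.

No check failed. The early estimates of the index direction differed by about 1 to 2° between views, so I settled the alignment from the close wrist picture.

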